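# Load and set the swivel counting stage

### The job

Load every lidded sample pot on the bench upright onto the swivel tray. Then pull the locking plunger up and twist it so that it stays out by itself, swing the tray counter-clockwise to its second notch, and twist the plunger back so that its pin drops fully home there. Only then turn the probe knob until the pointer lines up with the mark; leave the beaker and the open cup where they stand.

Things in the scene. Friction and masses are not known exactly. Their poses are not given: they have to be found in the camera images.
- pot1_mid (a point): a lidded steel sample pot (two to four of these four are present; an absent one reads None). Closed cylinder body 52 mm across and 32 mm high with a plain grip stem on top, 16 mm in diameter and 30 mm tall; 62 mm high in all, heavy at the bottom, 0.13 to 0.25 kg. It stands upright on the bench. The point is on its axis, half-way up: 31 mm above its underside; its z axis points up the stem; the stem runs from 1 to 31 mm above the point
- pot2_mid (a point): a lidded steel sample pot (two to four of these four are present; an absent one reads None). Closed cylinder body 52 mm across and 32 mm high with a plain grip stem on top, 16 mm in diameter and 30 mm tall; 62 mm high in all, heavy at the bottom, 0.13 to 0.25 kg. It stands upright on the bench. The point is on its axis, half-way up: 31 mm above its underside; its z axis points up the stem; the stem runs from 1 to 31 mm above the point
- pot3_mid (a point): a lidded steel sample pot (two to four of these four are present; an absent one reads None). Closed cylinder body 52 mm across and 32 mm high with a plain grip stem on top, 16 mm in diameter and 30 mm tall; 62 mm high in all, heavy at the bottom, 0.13 to 0.25 kg. It stands upright on the bench. The point is on its axis, half-way up: 31 mm above its underside; its z axis points up the stem; the stem runs from 1 to 31 mm above the point
- pot4_mid (a point): a lidded steel sample pot (two to four of these four are present; an absent one reads None). Closed cylinder body 52 mm across and 32 mm high with a plain grip stem on top, 16 mm in diameter and 30 mm tall; 62 mm high in all, heavy at the bottom, 0.13 to 0.25 kg. It stands upright on the bench. The point is on its axis, half-way up: 31 mm above its underside; its z axis points up the stem; the stem runs from 1 to 31 mm above the point
- tray_floor (a point): centre of the tray floor of the swivel stage, on the pivot axis, at floor height 34 mm above the bench. The tray is a flat aluminium disc ringed by a rim of inner radius 104 mm that stands 14 mm above the floor; four pots fit on it when their centres are 60 mm from the axis and 90 degrees apart. The frame turns with the tray; z is up
- swivel (a joint): angle of the tray about its vertical pivot, rad: 0 in the loading position (as it starts, pin in the first notch), 1.309 (75 degrees) in the counting position (second notch), growing counter-clockwise from above. Notches leave the pin about 2 mm play either way, and its rounded end centres the tray over the last few mm as it drops in. Turns from -0.15 to 1.5 with light friction (0.08 N m); it cannot turn from a notch while the pin is in
- post_mid (a point): the post by which the tray is turned: an upright plain steel post 16 mm in diameter on a lug just outside the rim, 124 mm from the pivot axis. The point is on the post's axis, 20 mm below its top, 92 mm above the bench; it moves with the tray
- plunger_grip (a point): the locking plunger's grip, a black T-grip with flat sides: 34 mm long (along the point's x axis), 12 mm thick (along its y), 30 mm high, standing on the bracket over the edge of the tray, its bottom 80 and top 110 mm above the bench while the pin is home. The steel blocks below it end at 76 mm. The point is on its vertical axis, 6 mm below its top; it rises and turns with the grip. At home the grip points along the line to the tray's axis
- plunger (a joint): how far the plunger is pulled up, m: 0 home (pin in a notch, or would be), stop at 0.020. A spring pulls it down with 5 N at home and 9 N at 15 mm. It can be twisted only when pulled up by 14 mm or more; then, twisted, its cross pin rests on the blocks and it stays out at 0.0137, clear of the tray. If its pin comes down between two notches it rides on the flange at about 0.011 until a notch comes round
- plunger_turn (a joint): twist of the plunger grip, rad: 0 home, grows counter-clockwise from above to a stop at 1.45. Anything past 0.6 when pulled out holds it out (1.0 is usual); twisted back to 0 (stop at -0.03) and let go, it drops home by its spring if a notch is below
- knob_grip (a point): the probe knob on the white gearbox beside the tray: vertical axis, black bar grip 36 mm long (along the point's x axis), 14 mm thick (along its y), 26 mm high, its top 90 mm above the bench on a round skirt at 64 mm; the point is on the axis, 7 mm below the top, and turns with the knob
- knob (a joint): angle of the probe knob, rad, growing clockwise from above (range -0.2 to 6.2, light friction, stays where left). Clockwise drives the probe carriage and its pointer towards the tray, 8 mm per rad
- pointer_tip (a point): tip of the black pointer blade on the probe carriage, on the far side of the probe, 50 mm above the bench. It slides along the scale with the carriage, towards the tray (along the mark's -y) as the knob turns clockwise
- mark: the set mark: a small white clip on the scale carrying a thin black fin 3 mm wide. Its origin lies on the bench plane under the fin's pointer-side end; its y axis runs along the scale, away from the tray, so the pointer is on the mark when the tip's offset along the mark's y axis is zero. At the start the mark lies 17 to 36 mm from the pointer, towards the tray. Fixed in a run
- beaker_rim (a point): centre of the mouth of a small glass beaker, 52 mm across and 60 mm high, standing among the pots; to be left alone
- open_cup_rim (a point): centre of the mouth of an open steel cup without lid or stem, 52 mm across and 34 mm high, standing among the pots; to be left alone
Mind the look-alikes: they are no part of the job. Leave any blue look-alike of the part that bears pot1_mid alone.

How it is judged:
By the outcome, as a careful person would: the job done as asked, in the order asked, and still so for the second after the job is handed in, with the robot touching nothing.
Of pot1, pot2, pot3, pot4 only 2 to 4 are there at a start; the rules pass over those that are not, and their reading is None.
At some moment in a run one of pot1, pot2, pot3, pot4 may be knocked a few centimetres aside while the robot is not near it.
Once in a run the grip may slacken for a moment while it holds something.
It also fails if it takes over 210 s, if anything falls off the work surface, if the arm or the gripper's body presses on something with over 40 N, if the wrist force passes 120 N, or if a joint passes its speed limit or range.

### The arm

A 7-joint arm with a two-finger parallel gripper is mounted at the origin on the work surface. World frame = base frame: x ahead of the robot, y to its left, z up, the work surface at z = 0. Lengths are in mm, angles in rad, forces in N, time in s.
With the tool pointing down it reaches from about 350 to 900 mm from the base axis. Payload 19.9 kg.
Tool frame: the origin (TCP) lies between the finger pads; the fingertips stand 25 mm ahead of it and the grasp point (between the pads) lies 6 mm ahead of it (arm.tip_reach is the distance from the TCP to the fingertips, in mm); z points along the fingers, y is the direction in which the jaws open and shut (so a half turn about z gives the same grasp; the last joint's range is limited). The gripper opens to 85 mm and grips with 20 to 120 N. Pads are 22 mm wide; open, the fingers measure 114 mm over their backs; the gripper's body (76 mm by 85 mm) begins 54 mm behind the grasp point. The pads swing forward as they close: fully open they stand 13 mm farther back than shut.
Start: joints at [-1.331, 0.417, -0.01, 1.614, 0.005, 1.111, -0.053], TCP at [173.192, 600.507, 256.26] pointing down, gripper open.
Joint ranges: [-2.81, 2.81], [-0.39, 2.02], [-1.27, 1.25], [0.06, 2.57], [-1.19, 4.33], [0.19, 2], [-2.82, 2.82]. Speed limits (rad/s): [1.89, 1.89, 2.39, 2.39, 3.01, 3.01, 3.01].

### API

Orientations are given as a rotation vector (axis times angle).
In Python, from station import arm gives the robot as it stands. Calls block until the motion is done:
- arm.reach(position, orientation): joint-space move of the TCP to a pose.
- arm.servo_line(position, frame=None, v=150, force_limit=None): straight line of the TCP; frame=None keeps the orientation; v is the mean speed in mm/s. With force_limit (N) it stops when the force on the tool has changed by that much, and returns True; else False.
- arm.movej(angles): joint-space move.
- arm.gripper_to(opening, f_grip=None): finger opening in mm; f_grip is the grip in N (None keeps the last); returns when the fingers have stopped.
- arm.hold(seconds).
- arm.inverse_kinematics(position, orientation): joint angles nearest the present ones, or None.
- arm.capture(name): name is "side" or "top" or "wrist"; returns (picture, depth): 420x560x3 uint8, red, green, blue; 420x560 float32, mm along the optical axis (not along the pixel's ray), 0 where there is no reading.
- arm.camera_params(name): a dict with "fx", "fy", "cx", "cy" (pixels), "rvec" (rotation vector, rad) and "tvec" (3), from world to camera coordinates, as OpenCV has them. Camera axes: x right, y down, z forward; pixel columns grow to the right and rows downward; lengths in mm; the calibration is good to about 2 mm. A picture is of the moment at which its call begins: read the wrist's pose just before it. camera_params takes no time and is no camera call; for the wrist camera it gives the pose at the moment of the call.
A pose or a line that the arm cannot do raises arm.PlanningError and nothing moves.
- arm.job_done(): hands the job in, once; it reports no verdict.
Readings, each from a call of its own:
- arm.current_clock(): time.
- arm.current_joints(): joint angles.
- arm.current_joint_velocities(): joint speeds.
- arm.current_tau(): joint torques, N m.
- arm.current_position(): TCP position.
- arm.current_eef_rot(): TCP orientation.
- arm.current_contact_force(): force on the tool from outside, world axes, zero at the start.
- arm.current_moment(): the same for the moment, N m.
- arm.current_width(): finger opening in mm.
Only numpy, scipy, OpenCV 4.12 (cv2) and the standard library are available. Lean on these libraries where they do the work, as an engineer would, in place of code of your own. Each camera call takes 0.05 s, during which the arm holds its last target. There are 200 camera calls.

## Working session

There is one attempt and no reset: what is moved stays moved. The work goes in short steps, each a Python script; the robot and the scene stay as the last script left them, time stands still between calls to the robot, and variables do not carry over. Pictures are saved under pics/ and viewed, about 12 in all and at most 16, crops included, and the job is handed in when it is done.

```bash
ls; mkdir -p pics
python3 - <<'E'
from station import arm
import cv2,numpy as np
for n in("top","side"):
    p,d=arm.capture(n); cv2.imwrite(f"pics/{n}0.png",p[:,:,::-1]); np.save(f"pics/{n}0.npy",d)
    print(n,arm.camera_params(n))
print(arm.current_clock(),arm.current_eef_rot(),arm.tip_reach)
E
```

```text
pics
top {'fx': 462.2196961316793, 'fy': 462.2196961316793, 'cx': 275.2138353063166, 'cy': 201.32317342329227, 'rvec': array([ 2.26719638, -1.91548833,  0.22023306]), 'tvec': array([-101.67981542,  567.57189473,  961.73596346])}
side {'fx': 379.64828798829063, 'fy': 379.64828798829063, 'cx': 276.26511092318657, 'cy': 209.82861968565, 'rvec': array([ 2.25067305, -0.52216407,  0.24687106]), 'tvec': array([-501.95953   ,  212.52010797,  813.69886561])}
0.1 [-4.39531373e-01 -3.11060490e+00  1.71972471e-03] 25.0
```

View pics/top0.png

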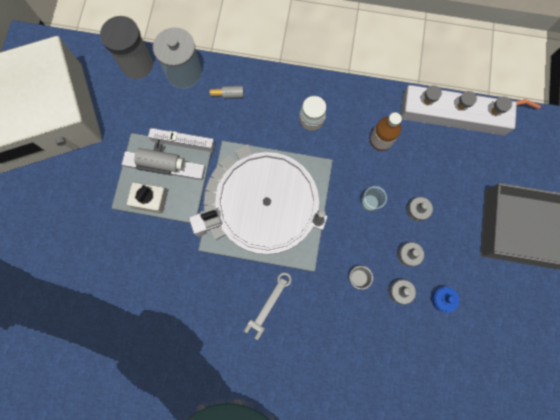

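View pics/side0.png

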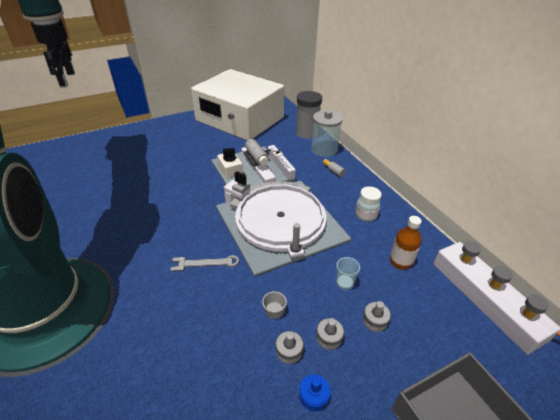

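Top view: the candidates for pots are grey stemmed at (421,208), (412,254) and (403,292). The look-alikes are the blue one (447,299), open cup (361,278) and beaker (374,198). The tray is at (267,202), post (319,218), plunger (208,217), knob (145,195) and scale/mark (180,138). I choose the three grey ones.

```bash
cat > h.py <<'E'
from station import arm
import cv2,numpy as np
from scipy.spatial.transform import Rotation as R
def down(yaw):  # tool z down, tool y (jaw axis) at angle yaw in world xy
    y=np.array([np.cos(yaw),np.sin(yaw),0]); z=np.array([0,0,-1.]); x=np.cross(y,z)
    return R.from_matrix(np.c_[x,y,z]).as_rotvec()
def cloud(d,P):
    v,u=np.mgrid[:d.shape[0],:d.shape[1]]
    c=np.stack([(u-P['cx'])/P['fx']*d,(v-P['cy'])/P['fy']*d,d],-1)
    w=(c-P['tvec'])@cv2.Rodrigues(P['rvec'])[0]
    w[d<=0]=np.nan; return w
def ray(u,v,z,P):
    M=cv2.Rodrigues(P['rvec'])[0]; o=-M.T@P['tvec']
    r=M.T@np.array([(u-P['cx'])/P['fx'],(v-P['cy'])/P['fy'],1]); return o+r*(z-o[2])/r[2]
def proj(p,P):
    return cv2.projectPoints(np.array(p,float).reshape(-1,3),P['rvec'],P['tvec'],np.array([[P['fx'],0,P['cx']],[0,P['fy'],P['cy']],[0,0,1.]]),None)[0].reshape(-1,2)
def snap(name,tag):
    P=arm.camera_params(name); p,d=arm.capture(name)
    cv2.imwrite(f"pics/{tag}.png",p[:,:,::-1]); return p,d,P,cloud(d,P)
def near(w,c,r,z0,z1):
    m=(np.hypot(w[...,0]-c[0],w[...,1]-c[1])<r)&(w[...,2]>z0)&(w[...,2]<z1); return w[m]
def stem(w,c,z0=48,z1=70,r=30):   # centre of the stem top (z~62)
    q=near(w,c,r,z0,z1); return (len(q),*np.round(q.mean(0),1),*np.round(q.min(0),0),*np.round(q.max(0),0)) if len(q) else None
E
python3 - <<'E'
from h import *
P=arm.camera_params("top"); w=cloud(np.load("pics/top0.npy"),P)
for n,(u,v) in dict(p1=(421,208),p2=(412,254),p3=(403,292),blue=(447,299),cup=(361,278),beak=(374,198),tray=(267,202),post=(319,217),plg=(208,216),knob=(145,195),ptr=(160,147),mark=(172,136)).items():
    c=w[v,u]; print(n,np.round(c,0),stem(w,c,c[2]-12 if n in('plg','knob','post') else 48,140))
b=w[300:330,300:340]; print(np.nanmedian(b[...,2]))
p=cv2.imread("pics/top0.png")
cv2.imwrite("pics/crop1.png",np.hstack([cv2.resize(p[120:245,100:230],None,fx=4,fy=4,interpolation=2)[:480,:500],cv2.resize(p[180:330,340:475],None,fx=2.2,fy=3.2,interpolation=2)[:480]]))
E
```

```text
p1 [ 619. -330.   50.] (52, np.float64(623.6), np.float64(-334.5), np.float64(59.3), np.float64(617.0), np.float64(-343.0), np.float64(49.0), np.float64(632.0), np.float64(-328.0), np.float64(64.0))
p2 [ 513. -320.   52.] (50, np.float64(516.1), np.float64(-325.4), np.float64(59.6), np.float64(509.0), np.float64(-334.0), np.float64(51.0), np.float64(524.0), np.float64(-319.0), np.float64(64.0))
p3 [ 428. -309.   52.] (55, np.float64(430.7), np.float64(-315.1), np.float64(59.2), np.float64(423.0), np.float64(-323.0), np.float64(49.0), np.float64(438.0), np.float64(-308.0), np.float64(65.0))
blue [ 429. -405.   49.] (56, np.float64(429.9), np.float64(-410.5), np.float64(58.7), np.float64(423.0), np.float64(-420.0), np.float64(49.0), np.float64(437.0), np.float64(-404.0), np.float64(65.0))
cup [nan nan nan] None
beak [ 637. -232.    2.] (94, np.float64(636.4), np.float64(-233.3), np.float64(56.1), np.float64(609.0), np.float64(-249.0), np.float64(48.0), np.float64(650.0), np.float64(-204.0), np.float64(63.0))
tray [579.  14.  32.] None
post [ 550. -104.  100.] (57, np.float64(555.5), np
[... 251 characters left out ...]
), np.float64(112.0), np.float64(100.0), np.float64(526.0), np.float64(143.0), np.float64(114.0))
knob [540. 279.  74.] (216, np.float64(540.3), np.float64(281.0), np.float64(78.6), np.float64(523.0), np.float64(266.0), np.float64(62.0), np.float64(559.0), np.float64(303.0), np.float64(93.0))
ptr [663. 280.  44.] (77, np.float64(647.6), np.float64(280.5), np.float64(70.4), np.float64(634.0), np.float64(260.0), np.float64(48.0), np.float64(689.0), np.float64(301.0), np.float64(82.0))
mark [692. 256.  53.] (41, np.float64(693.7), np.float64(257.6), np.float64(51.1), np.float64(682.0), np.float64(248.0), np.float64(48.0), np.float64(704.0), np.float64(283.0), np.float64(58.0))
-0.65363272202884
```

View pics/crop1.png

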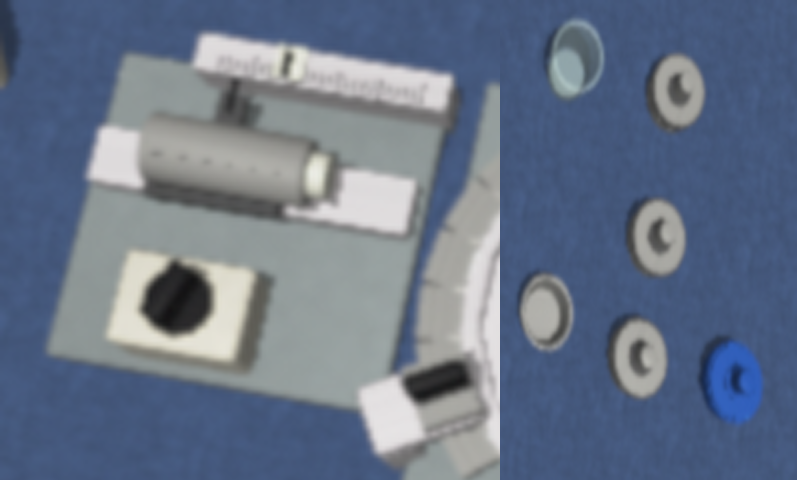

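The crop confirms three grey stemmed pots. The blue one, the rimmed cup and the beaker stay out. The pointer blade is at top pixel (159,142) and the mark fin at (172,136). Next, a wrist look over the tray and plunger to refine the fixtures.

Run:
```python
from h import *
from scipy.optimize import least_squares
az=np.arctan2(130,530)
arm.reach([500,110,330],down(az)); 
p,d,P,w=snap("wrist","w0"); np.save("pics/w0.npy",w)
print(np.round(-cv2.Rodrigues(P['rvec'])[0].T@P['tvec'],0))
wt=cloud(np.load("pics/top0.npy"),arm.camera_params("top"))
for n,W in(("top",wt),("wrist",w)):
    q=near(W,(580,14),150,44,56); q=q[np.hypot(q[:,0]-580,q[:,1]-14)<116]; q=q[np.hypot(q[:,0]-580,q[:,1]-14)>95]
    s=least_squares(lambda a:np.hypot(q[:,0]-a[0],q[:,1]-a[1])-a[2],[580,14,106],loss='soft_l1').x if len(q)>20 else None
    print(n,len(q),s)
    for nm,c,z0,z1 in(("plg",(515,127),102,118),("knob",(540,281),84,96),("post",(556,-107),106,118)):
        q=near(W,c,28,z0,z1)
        if len(q)<8: print(nm,len(q)); continue
        r=cv2.minAreaRect(q[:,:2].astype(np.float32)); print(nm,len(q),np.round(q.mean(0),1),[np.round(x,1) for x in r])
```

```text
[482. 183. 447.]
top 675 [579.45193403  14.42261138 107.54921326]
plg 96 [515.1 127.  110.2] [array([515.6, 127.3]), array([12.7, 33.6]), np.float64(26.6)]
knob 106 [541.3 284.1  88.5] [array([541.6, 284.5]), array([14.9, 34.8]), np.float64(74.9)]
post 45 [ 556.7 -107.   110.9] [array([ 556.8, -107.4]), array([14.1, 14.7]), np.float64(72.3)]
wrist 2021 [577.28692791  15.77268084 107.37102987]
plg 406 [513.3 129.4 110.6] [array([513.8, 128.6]), array([11.9, 33.9]), np.float64(29.0)]
knob 559 [541.8 283.3  88.8] [array([540.5, 285.3]), array([14.4, 35.7]), np.float64(70.3)]
post 138 [ 554.4 -104.8  110.3] [array([ 555. , -105.9]), array([14.3, 15.7]), np.float64(13.9)]
```

View pics/w0.png

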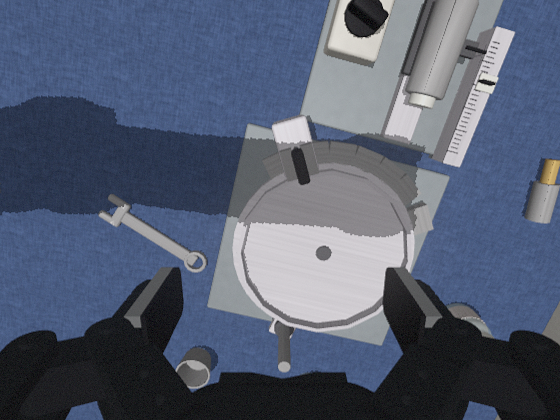

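```bash
cat >> h.py <<'E'
T=np.array([578.4,15.1])
def locate(c,tag,zoff=0):
    arm.reach([*c,280+zoff],down(np.arctan2(c[1],c[0]))); p,d,P,w=snap("wrist",tag)
    q=near(w,c,45,57+zoff,68+zoff); q=q[np.hypot(*(q[:,:2]-np.median(q[:,:2],0)).T)<12] if len(q) else q
    print(tag,len(q),np.round(q.mean(0),1) if len(q) else None, np.round(np.ptp(q,0),1) if len(q) else None); return (q[:,:2].min(0)+q[:,:2].max(0))/2 if len(q)>15 else None
def pick(c,tag):
    arm.gripper_to(40); c=locate(c,tag)
    if c is None: return False
    rv=down(np.arctan2(c[1],c[0]))
    arm.reach([*c,120],rv); hit=arm.servo_line([*c,62],v=80,force_limit=10); print("hit",hit,arm.current_position())
    arm.gripper_to(5,60); arm.servo_line([*c,90],v=60); arm.hold(.1); print("w",arm.current_width())
    arm.servo_line([*c,230],v=200); print("w",arm.current_width(),arm.current_contact_force().round(1),arm.current_clock()); return arm.current_width()>12
def place(ang):
    s=T+60*np.array([np.cos(ang),np.sin(ang)]); rv=down(np.arctan2(s[1],s[0]))
    arm.reach([*s,230],rv); print("w",arm.current_width())
    arm.servo_line([*s,106],v=120); hit=arm.servo_line([*s,85],v=20,force_limit=4); print("touch",hit,arm.current_position().round(1),arm.current_width())
    if not hit: return
    arm.gripper_to(34); arm.servo_line([*s,230],v=200); print("clock",arm.current_clock())
E
python3 - <<'E'
from h import *
if pick((516,-326),"a1"): place(np.radians(30))
E
```

```text
a1 185 [ 515.4 -325.5   61.1] [15.  14.8  4.5]
hit False [ 515.34412533 -325.95049107   62.32888863]
w 13.87976419249431
w 13.573809689502406 [-0.1  0.4 -3.1] 7.9333
w 14.22192749316212
touch True [630.6  44.8  96.6] 13.779887339325203
clock 12.3083
```

Run:
```python
from h import *
a=locate(T+60*np.array([np.cos(np.pi/6),.5]),"chk1",34); print(a)
if pick((430.5,-315.5),"a2"): place(np.radians(210))
if pick((623.5,-335.5),"a3"): place(np.radians(-60))
arm.reach([500,90,340],down(.25)); p,d,P,w=snap("wrist","w1"); np.save("pics/w1.npy",w)
for n in(30,210,-60):
    c=T+60*np.array([np.cos(np.radians(n)),np.sin(np.radians(n))]); q=near(w,c,25,90,104); print(n,c.round(),len(q),q.mean(0).round(1) if len(q) else 0)
snap("top","t1")
```

```text
chk1 192 [630.5  45.   95. ] [15.3 15.4  5.5]
[630.29355779  44.66016417]
a2 190 [ 429.4 -315.3   61. ] [14.8 15.3  6. ]
hit False [ 429.29397197 -315.71292749   62.24685278]
w 14.014489092737607
w 14.029173054790911 [ 1.1  0.  -2.4] 18.075
w 14.127713810586172
touch True [526.7 -15.2  96.5] 14.064885574830488
clock 22.2083
a3 188 [ 623.4 -334.8   61.1] [15.3 15.8  6.4]
hit False [ 623.216619   -335.54006014   62.40306767]
w 14.048880833855705
w 14.005111670620302 [ 0.  -0.3 -3. ] 27.2417
w 14.117510883876285
touch True [608.5 -36.7  96.6] 14.108742305070297
clock 31.3167
30 [630.  45.] 155 [628.9  45.7  94.6]
210 [526. -15.] 141 [525.7 -14.5  94.6]
-60 [608. -37.] 0 0
```

View pics/w1.png

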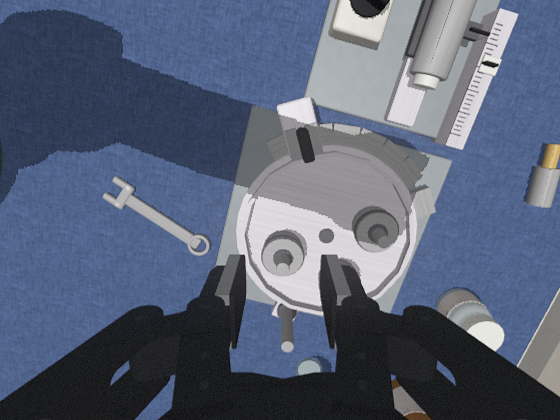

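View pics/t1.png

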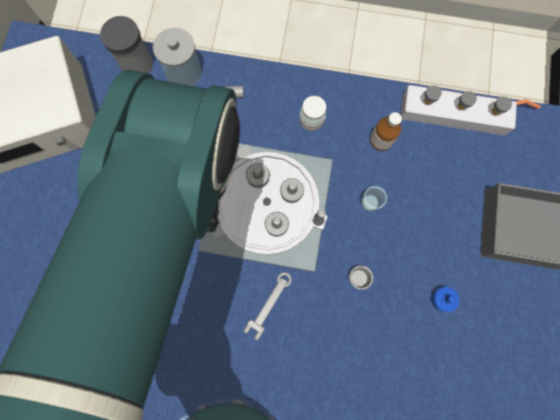

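All three pots stand upright on the tray: top pixels (258,173), (291,189), (277,223). Only the cup, the beaker and the blue part remain on the bench. Now the plunger.

```bash
cat >> h.py <<'E'
def rect(c,z0,z1,tag,r=28):
    p,d,P,w=snap("wrist",tag); q=near(w,c,r,z0,z1); a=cv2.minAreaRect(q[:,:2].astype(np.float32)); 
    print(tag,len(q),q.mean(0).round(1),[np.round(x,1) for x in a]); return a
def twist(c,z,a0,a1,n=6):
    for a in np.linspace(a0,a1,n+1)[1:]: arm.servo_line([*c,z],down(a),v=40) if False else arm.reach([*c,z],down(a))
E
python3 - <<'E'
from h import *
c=np.array([514.2,128.3]); y=np.radians(29.5)
arm.gripper_to(40)
arm.reach([*c,290],down(y)); a=rect(c,102,118,"pl0")
c=np.array(a[0]); print("dist",np.hypot(*(c-T)),np.degrees(np.arctan2(*(c-T)[::-1])))
y=np.arctan2(*(c-T)[::-1])-np.pi/2; print(np.degrees(y))
q=arm.inverse_kinematics([*c,108],down(y)); q2=arm.inverse_kinematics([*c,124],down(y+1.05)); print(np.round(q,2),np.round(q2,2))
np.save("pl.npy",[*c,y])
arm.reach([*c,150],down(y)); print("hit",arm.servo_line([*c,109],v=60,force_limit=10),arm.current_position())
arm.gripper_to(4,80); print(arm.current_width(),arm.current_contact_force().round(1))
z0=arm.current_position()[2]
print("lift",arm.servo_line([*c,z0+17],v=30,force_limit=30)); print(arm.current_position(),arm.current_contact_force().round(1),arm.current_width())
E
```

```text
pl0 499 [513.2 129.7 110.5] [array([513.6, 128.3]), array([11.5, 34.2]), np.float64(29.7)]
dist 130.43115412428025 119.76624069878575
29.76624069878575
[-0.95  0.59  0.83  1.99 -0.6   0.82  0.74] [-0.81  0.49  0.64  1.98 -0.41  0.8   1.63]
hit False [513.8183466  128.19860667 109.15465223]
10.728830470083931 [-0.8  0.7  5.3]
lift False
[513.59073171 128.37105696 126.2994247 ] [ 3.4  0.3 -9.4] 10.512308787773723
```

Run:
```python
from h import *
*c,y=np.load("pl.npy"); z=arm.current_position()[2]
twist(c,z,y,y+1.05,4); print(arm.current_position().round(1),arm.current_contact_force().round(1),arm.current_moment().round(2),arm.current_width())
arm.servo_line([*c,z-4.5],v=20); print(arm.current_contact_force().round(1))
arm.gripper_to(40); arm.servo_line([*c,200],v=120); arm.reach([*c,290],down(y+1.05)); a=rect(c,110,132,"pl1")
```

```text
[513.6 128.1 126.2] [  1.4   0.2 -10.3] [-0.1  -0.37  0.02] 10.890924390271426
[-8.3 -2.9 21. ]
pl1 565 [511.8 127.9 123.7] [array([513.2, 128. ]), array([12. , 33.1]), np.float64(89.5)]
```

View pics/pl1.png

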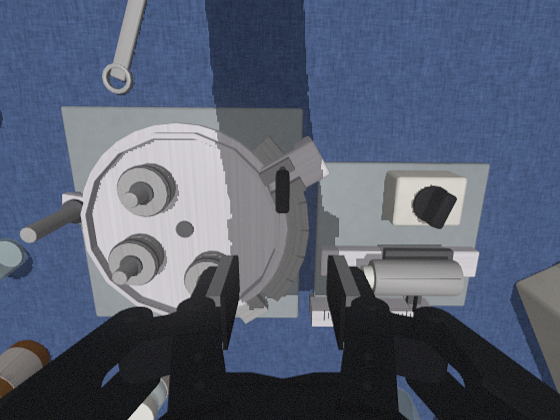

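The plunger stays out: its top is at 124 mm (13.5 mm up) and it is twisted about 60°. Now the post.

Run:
```python
from h import *
c=np.array([555.8,-106.5]); ang=np.arctan2(*(c-T)[::-1])
arm.reach([*c,300],down(ang+np.pi/2)); a=rect(c,106,120,"po0"); c=np.array(a[0])
ang=np.arctan2(*(c-T)[::-1]); r=np.hypot(*(c-T)); print(r,np.degrees(ang))
arm.reach([*c,150],down(ang+np.pi/2)); print("hit",arm.servo_line([*c,103],v=80,force_limit=10))
arm.gripper_to(6,40); print(arm.current_width(),arm.current_contact_force().round(1))
a1=1.309
for i,t in enumerate(np.linspace(0,a1,16)[1:]):
    p=T+r*np.array([np.cos(ang+t),np.sin(ang+t)])
    arm.servo_line([*p,103],down(ang+t+np.pi/2),v=40)
    if i%4==2: print(arm.current_position().round(1),arm.current_contact_force().round(1),arm.current_width())
print(arm.current_position().round(1),arm.current_contact_force().round(1),arm.current_clock())
p=arm.current_position(); arm.gripper_to(45); arm.servo_line([p[0],p[1],200],v=120)
arm.reach([p[0],p[1],300],down(ang+a1+np.pi/2)); a=rect(p[:2],106,120,"po1"); q=np.array(a[0])-T; print(np.hypot(*q),np.degrees(np.arctan2(q[1],q[0])-ang))
```

```text
po0 234 [ 555.7 -105.9  110.9] [array([ 555.7, -106.2]), array([15. , 14.7]), np.float64(79.4)]
123.44103403335417 -100.57935685774947
hit False
14.748308007988712 [-1.3  0.5  6.7]
[ 588.3 -107.9  103.5] [-0.2  1.7  8.8] 14.849825254413409
[629.7 -96.9 103.5] [-1.1  3.2  7.8] 14.867322594557676
[664.9 -72.5 103.5] [-3.2  3.1 10. ] 14.847148525345952
[689.4 -37.6 103.4] [-6.9  2.8 10.4] 15.158615934365304
[689.4 -37.6 103.4] [-6.9  2.8 10.4] 47.9667
po1 229 [689.2 -37.5 110.9] [array([689.5, -37.6]), array([14.8, 15. ]), np.float64(1.2)]
122.98363958923582 75.21161724039459
```

Run:
```python
from h import *
snap("side","s2")
```

```text
(no output)
```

View pics/po1.png

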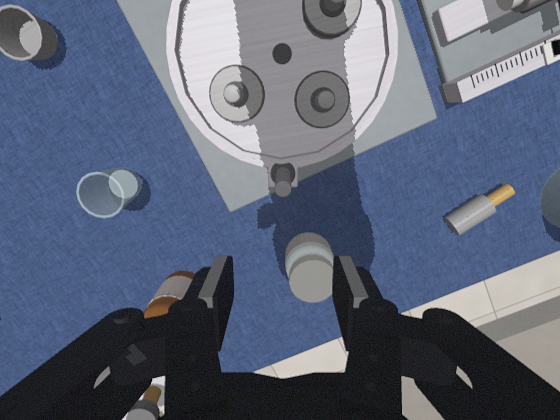

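The tray is at 75.2° with the pots still upright. Twisting the plunger back now.

Run:
```python
from h import *
*c,y=np.load("pl.npy"); ya=np.radians(89.5)
arm.reach([*c,200],down(ya)); print("hit",arm.servo_line([*c,122],v=60,force_limit=10))
arm.gripper_to(4,80); z=arm.current_position()[2]; print(z,arm.current_width(),arm.current_contact_force().round(1))
print(arm.servo_line([*c,z+3],v=20,force_limit=30)); print(arm.current_contact_force().round(1))
twist(c,z+3,ya,y,4); print(arm.current_contact_force().round(1),arm.current_moment().round(2),arm.current_width())
print(arm.servo_line([*c,109.5],v=20,force_limit=40)); print(arm.current_position().round(1),arm.current_contact_force().round(1),arm.current_width())
arm.gripper_to(40); arm.hold(.3); arm.servo_line([*c,200],v=120); arm.reach([*c,290],down(y)); a=rect(c,100,132,"pl2")
```

```text
hit False
122.30654810778854 10.641972771335938 [-2.7 -1.4  6.5]
False
[  2.   -0.4 -10.3]
[ 3.   1.7 -9.5] [ 0.19 -0.72 -0.02] 10.560628062893826
False
[513.7 128.4 109.6] [ 1.4  1.8 -5.2] 10.697258650097329
pl2 522 [513.1 129.7 110.4] [array([513.5, 128.9]), array([11.8, 33.3]), np.float64(29.7)]
```

View pics/pl2.png

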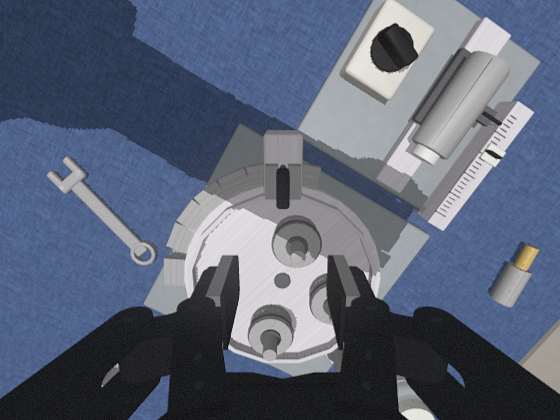

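Grip top is back at 110.4 mm (110.5 at the start) and its heading is 29.7°, so the pin is home. Now measuring the pointer and mark.

Run:
```python
from h import *
arm.reach([665,262,290],down(np.arctan2(262,665)+.2)); p,d,P,w=snap("wrist","m0"); np.save("pics/m0.npy",w)
uv=proj([[680,265,50],[663,280,50],[692,257,55]],P); print(uv.round(0)); u,v=uv[0].astype(int)
u0=max(u-80,0);v0=max(v-60,0);print(u0,v0)
cv2.imwrite("pics/m0c.png",cv2.resize(p[v0:v0+120,u0:u0+160,::-1],None,fx=5,fy=5,interpolation=2))
```

```text
[[297. 182.]
 [291. 161.]
 [303. 195.]]
217 121
```

View pics/m0c.png

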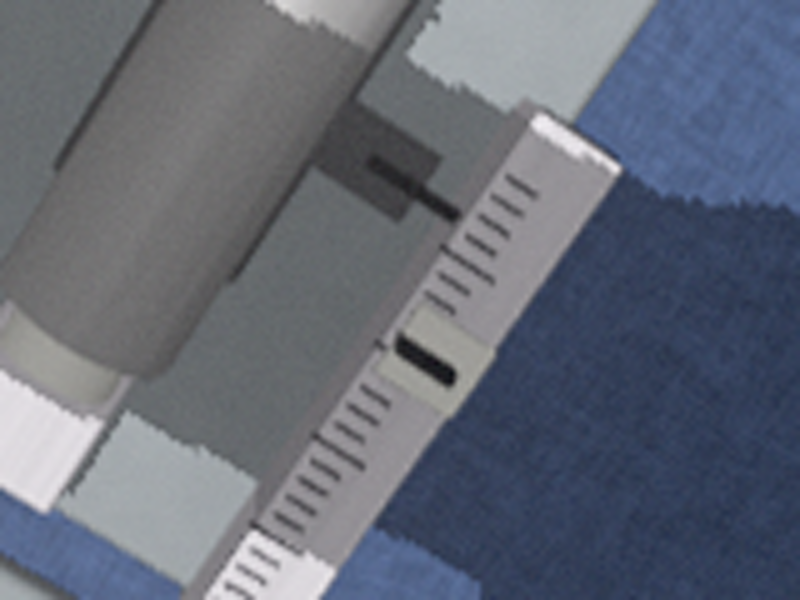

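```bash
cat > meas.py <<'E'
from h import *
def gap(p,P,w,tip,f1,f2,e1,e2,zt=50,zf=None,zs=None):
    g=lambda u:w[int(round(u[1])),int(round(u[0]))].round(1)
    print("tip",g(tip),"fin",g(f1),g(f2),"edge",g(e1),g(e2))
    m=(np.array(f1)+f2)/2; zf=zf or g(m)[2]; print("zfin",zf)
    zs=zs or np.nanmedian([g(e1)[2],g(e2)[2]])
    a=ray(*e1,zs,P)-ray(*e2,zs,P); a/=np.linalg.norm(a)
    t=ray(*tip,zt,P); A=ray(*f1,zf,P); B=ray(*f2,zf,P); fd=(A-B)/np.linalg.norm(A-B)
    print("axis",a.round(3),"fin.axis",(fd@a).round(3),"tip",t.round(1),"fin",((A+B)/2).round(1)); print("gap",((t-(A+B)/2)@a).round(2))
E
python3 - <<'E'
from meas import *
P=arm.camera_params("wrist"); w=np.load("pics/m0.npy"); c=lambda x,y:np.array([217+x/5-.4,121+y/5-.4])
gap(None,P,w,c(458,216),c(403,347),c(450,375),c(620,168),c(345,560))
print(w[180:204:3,292:312:3,2].round(0)); print(w[150:168:3,290:312:3,2].round(0))
E
```

```text
tip [681.4 285.3  35.7] fin [683.9 258.5  56.8] [696.4 258.8  56.6] edge [ 7.130e+02  3.126e+02 -3.000e-01] [712.8 193.5  -1.1]
zfin 57.5
axis [0.007 1.    0.   ] fin.axis -0.033 tip [679.5 287.   50. ] fin [690.  258.8  57.5]
gap 28.13
[[10. 25. 42. 44. 45. 45. 44.]
 [19. 38. 44. 47. 47. 45. 43.]
 [31. 45. 48. 49. 48. 49. 45.]
 [45. 47. 57. 48. 49. 48. 49.]
 [44. 48. 56. 57. 51. 50. 47.]
 [44. 48. 50. 48. 57. 57. 48.]
 [44. 44. nan 48. 49. 48. 49.]
 [45. 46. 44. 44. 49. 48. -1.]]
[[46. 45. 46. 45. 40. 11. 10. 11.]
 [49. 49. 45. 46. 45. 12. 12. 11.]
 [45. 46. 49. 45. 45. 13. 11. 22.]
 [46. 45. 45. 48. 51. 12. 15. 33.]
 [13. 46. 44.  9. 12. 49. 47. 44.]
 [12. 12. 10. 12. 13. 22. 42. 45.]]
```

```bash
cat >> h.py <<'E'
def yawof(a,near_):   # thin-direction angle of minAreaRect, nearest to near_ (mod pi)
    (w,h),t=a[1],np.radians(a[2]); t=t if w<h else t+np.pi/2
    return t+np.pi*round((near_-t)/np.pi)
def turn(c,y0,dt,n=4,zg=92):
    arm.gripper_to(40); arm.reach([*c,140],down(y0)); print("hit",arm.servo_line([*c,zg],v=80,force_limit=10))
    arm.gripper_to(4,60); print("w",arm.current_width(),arm.current_contact_force().round(1))
    twist(c,zg,y0,y0+dt,n); print("w",arm.current_width(),arm.current_contact_force().round(1),arm.current_moment().round(2),arm.current_joints().round(2))
    arm.gripper_to(40); arm.servo_line([*c,160],v=120)
E
python3 - <<'E'
from h import *
c=np.array([540.9,284.5])
arm.reach([*c,270],down(np.radians(72))); a=rect(c,84,96,"k0",r=24); y=yawof(a,1.25); c=np.array(a[0]); np.save("kn.npy",c); print(c,np.degrees(y))
turn(c,y,-1.76); 
arm.reach([*c,270],down(y-1.76)); a=rect(c,84,96,"k1",r=24); y2=yawof(a,y-1.76); print(np.degrees(y2-y),arm.current_clock())
for t in(y2+np.pi,y2+np.pi-.9,y2+np.pi-1.76): q=arm.inverse_kinematics([*c,92],down(t)); print(None if q is None else np.round(q,2))
E
```

```text
k0 589 [539.  285.8  88.9] [array([540.1, 285.4]), array([13.8, 35.9]), np.float64(69.8)]
[540.13354492 285.41217041] 69.78340148925781
hit False
w 12.631515893818545 [-1.6 -0.4  4.7]
w 12.753522225702788 [ 1.8 -0.5  5.9] [-0.06 -0.4  -0.04] [-1.22  0.85  1.    1.79 -0.86  1.   -0.4 ]
k1 593 [541.2 286.7  88.9] [array([541.1, 286. ]), array([35. , 13.6]), np.float64(58.6)]
-101.16994857788086 64.3667
[-0.78  0.61  0.33  1.78 -0.26  0.8   2.27]
[-0.92  0.65  0.52  1.78 -0.42  0.82  1.5 ]
[-1.05  0.7   0.71  1.79 -0.58  0.87  0.77]
```

Run:
```python
from meas import *
c=np.load("kn.npy"); c=(c+[541.1,286.])/2; np.save("kn.npy",c); y2=np.radians(58.6-90)
turn(c,y2+np.pi,-1.72,n=5)
arm.reach([665,262,290],down(np.arctan2(262,665)+.2)); p,d,P,w=snap("wrist","m1"); np.save("pics/m1.npy",w)
cv2.imwrite("pics/m1c.png",cv2.resize(p[121:241,217:377,::-1],None,fx=5,fy=5,interpolation=2)); print(arm.current_clock())
```

```text
hit False
w 12.669368055208599 [-0.9 -1.1  6.7]
w 12.72657054531397 [-1.4 -5.3  9.5] [-1.15  0.25 -0.  ] [-1.08  0.73  0.77  1.79 -0.63  0.89  0.85]
72.0167
```

View pics/m1c.png

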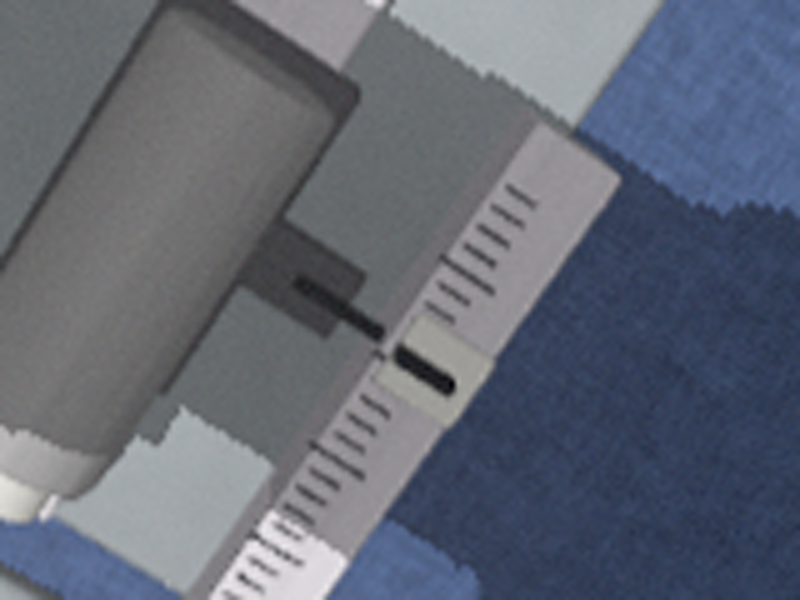

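```bash
cat > fine.py <<'E'
from meas import *
def fine(p,P,boxes,pr=True):
    # boxes in full-res pixels; dark pixels -> world at given height
    out=[]
    for (u0,v0,u1,v1),z,thr in boxes:
        g=cv2.cvtColor(p[v0:v1,u0:u1],cv2.COLOR_RGB2GRAY); v,u=np.nonzero(g<thr)
        W=np.array([ray(a+u0,b+v0,z,P)[:2] for a,b in zip(u,v)])
        wt=(thr-g[v,u]).astype(float); m=np.average(W,0,wt); vx,vy=cv2.fitLine(W.astype(np.float32),cv2.DIST_L2,0,.01,.01)[:2].ravel()
        out.append((len(u),m,np.array([vx,vy])*np.sign(vx))); print(len(u),m.round(2),out[-1][2].round(3))
    (n1,b,db),(n2,f,df)=out
    for nm,k in(("blade dir",db),("fin dir",df),("scale dir",np.array([1,-.007]))):
        k=k/np.linalg.norm(k); nrm=np.array([-k[1],k[0]]); print(nm,"gap mm",((b-f)@nrm).round(2))
E
python3 - <<'E'
from fine import *
P=arm.camera_params("wrist"); p=cv2.imread("pics/m1.png")[:,:,::-1]
fine(p,P,[((275,174,295,189),50,42),((295,188,310,201),57.5,55)])
p=cv2.imread("pics/m0.png")[:,:,::-1]
print("before"); fine(p,P,[((290,150,310,166),50,42),((295,186,310,200),57.5,55)])
E
```

```text
40 [668.35 259.44] [ 1.    -0.014]
39 [689.52 259.28] [ 1.    -0.005]
blade dir gap mm -0.14
fin dir gap mm 0.05
scale dir gap mm 0.01
before
32 [669.04 288.83] [ 1.   -0.02]
39 [688.58 261.12] [ 1.    -0.014]
blade dir gap mm 27.31
fin dir gap mm 27.44
scale dir gap mm 27.57
```

Run:
```python
from fine import *
arm.reach([640,205,300],down(.2)); p,d,P,w=snap("wrist","m2")
uv=proj([[668,259.4,50],[689.5,259.3,57.5]],P).round().astype(int); print(uv.tolist())
(a,b),(e,f)=uv
fine(p,P,[((a-9,b-7,a+9,b+7),50,42),((e-8,f-6,e+8,f+6),57.5,55)])
cv2.imwrite("pics/m2c.png",cv2.resize(p[b-50:b+50,a-50:a+70,::-1],None,fx=5,fy=5,interpolation=2))
arm.reach([450,250,420],down(.5)); p,d,P,w=snap("top","t3"); 
for n in(105,285,15):
    s=T+60*np.array([np.cos(np.radians(n)),np.sin(np.radians(n))]); q=near(w,s,25,90,104); print(n,s.round(),len(q),q.mean(0).round(1) if len(q) else 0)
q=near(w,(514,128),28,100,130); print("plg",len(q),q.mean(0).round(1) if len(q) else 0)
print(arm.current_clock())
```

```text
[[321, 131], [342, 135]]
10 [671.84 258.82] [ 1.    -0.017]
25 [690.47 258.39] [ 1.    -0.019]
blade dir gap mm 0.1
fin dir gap mm 0.07
scale dir gap mm 0.29
105 [563.  73.] 43 [563.8  72.2  94.7]
285 [594. -43.] 41 [596.2 -43.2  94.8]
15 [636.  31.] 41 [636.8  30.2  94.6]
plg 99 [514.9 126.9 109.9]
73.4333
```

View pics/m2c.png

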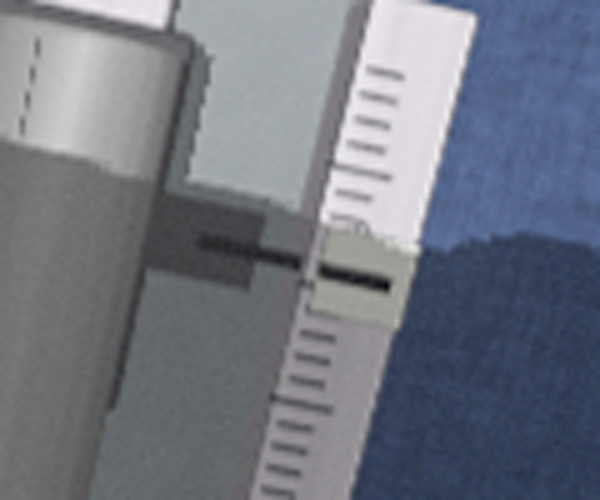

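View pics/t3.png

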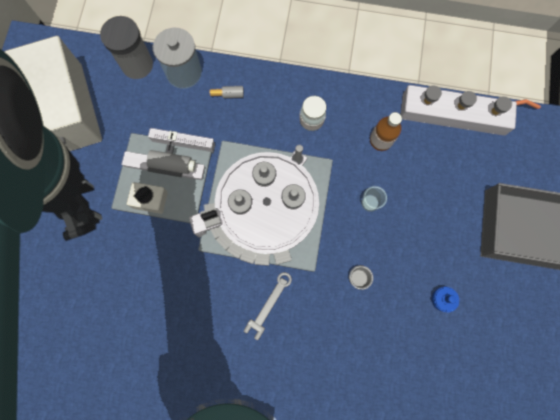

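The pointer and fin line up in two views from different places (gap 0 to 0.3 mm). All three pots are upright at 95 mm stem height, the plunger is home at 110 mm, and the cup, beaker and blue part are where they were. Handing in.

Run:
```python
from station import arm
arm.job_done()
```

```text
the job is handed in; nothing more can be done
```

The job is done and handed in, in the order asked. The robot's clock read 73 s at the last check, before hand-in. I loaded the three pots that were present, pulled and twisted the plunger out, and swung the tray to its second notch. Then I dropped the pin home and turned the knob about 3.5 rad clockwise.

**Last checks:**
- **Pots:** all three stand upright on the tray, with stem tops at about 95 mm, as expected for a 62 mm pot on a 34 mm floor.
- **Tray:** measured at 75.2° just before the pin dropped. I did not measure its angle again afterwards, but each pot stands within about 2 mm of where a 75° turn puts it.
- **Plunger:** the grip top is back at 110 mm and its heading is back at 29.7°, both the same as at the start, so the pin is fully home.
- **Pointer:** the gap to the mark is between -0.14 and 0.05 mm in one wrist view and 0.07 to 0.29 mm in another. The spread is a few tenths of a millimetre, partly because the second view rested on only a few dark pixels.
- **Left alone:** the beaker, the open cup and the blue look-alike are where they started.

No check failed. No pot had been knocked out of place, and I saw no sign of the grip slackening.

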